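# Fit the sanding drum to the bench spindle sander

### The arm

A 6-joint arm with a two-finger parallel gripper is mounted at the origin on the work surface. World frame = base frame: x ahead of the robot, y to its left, z up, the work surface at z = 0. Lengths are in mm, angles in rad, forces in N, time in s.
With the tool pointing down it reaches from about 400 to 825 mm from the base axis. Payload 7 kg.
Tool frame: the origin (TCP) lies at the very end of the fingers, on their centre line; the grasp point (between the pads) lies 19 mm behind it (grasp_offset is the distance from the TCP to the grasp point, in mm); z points along the fingers, y is the line along which they close (so a half turn about z gives the same grasp; the last joint's range is limited). The gripper opens to 85 mm and grips with 20 to 120 N. Pads are 22 mm wide; open, the fingers measure 114 mm over their backs; the gripper's body (76 mm by 85 mm) begins 54 mm behind the grasp point. The pads swing forward as they close: fully open they stand 13 mm farther back than shut.
Start: joints at [0.288, 0.359, 0.012, 0, -1.224, -0.288], TCP at [674.978, -0.019, 231.302] pointing down, gripper open.
Joint ranges: [-3.07, 3.07], [-1.43, 2.12], [-1.02, 1.25], [-3.03, 1.67], [-3.05, -0], [-3.03, 3.03]. Speed limits (rad/s): [2.39, 2.39, 3.01, 3.14, 3.14, 3.14].

### API

Orientations are given as a unit quaternion [x, y, z, w].
In Python, from cell import state, camera, get_calibration, job_done, grasp_offset gives the robot as it stands. The module is installed in compiled form; this text tells all that it offers.
- The arm moves only by the tool move_arm, never from a script. Its argument "steps" is a list of rows, each a list of 3 entries, a list of its own where there are three numbers: the shift along the tool's x, y, z in cm, then the turn, a rotation vector about the tool's x, y, z in units of 5 degrees (1.0 is 5 degrees), then the closure, from -1 (fully open) to 1 (shut). In form: [[[x, y, z], [rx, ry, rz], gripper], ...]. A call has 1 to 10 rows; each row is the pose to reach, as a shift and turn from the pose commanded when the call began, along the tool's axes at that moment; what a row does not reach only later rows make up. A row lasts 1/8 s, in which the tool goes at most 62.5 mm and 10.7 degrees, less where a joint would pass 70% of its speed; a pose out of reach is approached as far as the arm can. A call with a gripper value outside its range is refused whole. The fingers move at their own pace and stop on an object; "grip_force" is the grip in N (left out, the last holds). Time passes only in rows, so rows that repeat a pose let the fingers close. It gives the time, the measured TCP pose, the force, the opening and the grip force at its end, in the units of the state.
- state(): the state, without advancing time (a new reading comes with each control period).
- camera(name): name is "scene" or "side" or "wrist"; returns the picture (420x560x3 uint8, red, green, blue); there is no depth.
- get_calibration(name): a dict with "mtx" (3x3 intrinsics, pixels), "dist" ([k1, k2, p1, p2, k3] as OpenCV has them; the pictures are not rectified), "cam_to_world" (4x4, takes a point from camera to world coordinates); the wrist camera has in their place "mount" (4x4, takes a point from camera to tool coordinates, whose origin is the TCP and whose axes are the flange's). Camera axes: x right, y up, looking along -z (the intrinsics and any distortion apply to the point x, -y, -z); pixel columns grow to the right and rows downward; lengths in mm; the calibration is good to about 2 mm. A picture is of the moment at which its call begins: read the wrist's pose just before it. get_calibration takes no time and is no camera call.
- job_done(): hands the job in; it is judged then, once.
The state is a dict: "time_s": time; "joint_pos": joint angles; "joint_vel": joint speeds; "joint_torque": joint torques, N m; "tcp_pos": TCP position; "eef_rot": TCP orientation; "contact_force": force on the tool from outside, world axes, zero at the start; "ft_torque": the same for the moment, N m; "width": finger opening in mm; "grip_force": force on a finger pad.
Only numpy, scipy, OpenCV 4.12 (cv2) and the standard library are available. Lean on these libraries where they do the work, as an engineer would, in place of code of your own. Each camera call takes 0.05 s, during which the arm holds its last target. There are 200 camera calls.

### The job

Fit the sanding drum to the spindle sander. Stand the drum, which is lying on its side, on end on the bench and let go of it, then take it again from above and lower it over the spindle onto its flange; on top of it put first the blue spacer collar, then the brass cone washer and last the black clamp knob, each fully home. Lower the parts down the spindle rather than dropping them, and leave the clarinet bell, the barrel and the mallet where they are.

Things in the scene. Friction and masses are not known exactly. Their poses are not given: they have to be found in the camera images.
- sander: spindle sander let into the bench, fixed: aluminium plate 300 mm (its x) by 240 mm (its y), 6 mm above the bench, an upright steel spindle of 16 mm diameter at its centre, which does not turn; origin on the spindle axis at bench height, z up. A green switch box 50 x 66 mm, 49 mm high over the bench with its red button, stands on the plate at x +115, y +77 mm
- spindle_seat (a point): on the spindle axis, on top of the fixed steel flange (52 mm diameter) round the spindle's foot, 30 mm above the bench: where the drum's lower end rests; z up along the spindle. The spindle's tip is 138 mm higher (168 mm above the bench), so it stands 38 mm out of the fitted drum; it is tapered to 7 mm diameter over its last 8 mm
- spacer: blue spacer collar with a steel bush, 60 mm diameter, 12 mm thick, through bore of 20 mm, lying flat on the bench (either face may go up), about 0.08 kg; origin at the centre of its underside, z up along its axis
- drum: sanding drum: dark rubber in a red-brown abrasive sleeve, 64 mm diameter, 100 mm long, through bore of 20 mm, both ends alike, about 0.3 kg; it lies on its side on the bench (axis about 31.5 mm up) and does not roll off. Origin at its middle, z along its axis (level at first; up or down when stood on end)
- cone_washer: brass cone washer, 14 mm high, through bore of 20 mm: the lower 10 mm is a disc of 58 mm diameter, above that it narrows to 46 mm at the top; it lies wide face down, as it must go on, about 0.15 kg; origin at the centre of its underside, z up
- knob: black round clamp knob with a grooved rim, 60 mm diameter, 34 mm high, about 0.12 kg; it stands bore down, as it must go on: a blind bore of 20 mm diameter, 22 mm deep, open below. It slips over the spindle's tip without turning and rests on the cone washer; origin at the centre of its underside, z up
- bell: clarinet bell of black wood with silver rings, standing flare down, 78 mm diameter, 108 mm tall; bystander; origin at the centre of its underside
- barrel: clarinet barrel of black wood with two silver rings, standing, 34 mm diameter, 65 mm tall; bystander; origin at the centre of its underside
- mallet: yellow-headed mallet with a wooden handle lying on the bench, about 240 mm long along its x, head (38 mm diameter, 75 mm long, across) at the +x end; bystander; origin near the middle of its length, at bench height
There are look-alikes about, which are no part of the job. Several things have the shape of the spacer; the one meant has the colours described above.

How it is judged (in metres and radians):
On the way, in this order (a step that is already met when the one before it is completed fails the run):
1. the drum stands on end on the bench, away from the spindle, let go (angle between the z axis of drum and the z axis of sander, either way round below 0.08 rad and height (world z) of drum between 0.045 and 0.062 m and horizontal distance between drum and spindle_seat above 0.05 m and contact force between the fingers and drum below 0.05 N and linear speed of drum below 0.02 m/s), for 0.3 s.
2. the drum is on the spindle, home on the flange (horizontal distance between drum and spindle_seat below 0.004 m and z of drum in the frame of spindle_seat between 0.047 and 0.053 m and angle between the z axis of drum and the z axis of sander, either way round below 0.06 rad), for 0.2 s.
3. the spacer is on the spindle, home on the drum (all of step 2 and horizontal distance between spacer and spindle_seat below 0.004 m and z of spacer in the frame of spindle_seat between 0.097 and 0.103 m and angle between the z axis of spacer and the z axis of sander, either way round below 0.06 rad), for 0.2 s.
4. the cone washer is on the spindle, home on the spacer (all of step 3 and horizontal distance between cone_washer and spindle_seat below 0.004 m and z of cone_washer in the frame of spindle_seat between 0.108 and 0.116 m and angle between the z axis of cone_washer and the z axis of sander, either way round below 0.06 rad), for 0.2 s.
5. the clamp knob is on the spindle, home on the cone washer (all of step 4 and horizontal distance between knob and spindle_seat below 0.004 m and z of knob in the frame of spindle_seat between 0.122 and 0.13 m and angle between the z axis of knob and the z axis of sander, either way round below 0.06 rad), for 0.2 s.
At the end, for the whole second after the job is handed in: On the spindle, from the flange up: drum and spacer (within 3 mm of their right height), cone washer and clamp knob (within 4 mm), each home on the one below, within 4 mm of the spindle axis and within 0.06 rad of upright, let go and at rest; bell, barrel and mallet within 20 mm of where they began (all of step 5 and linear speed of each of spacer, drum, cone_washer, knob below 0.02 m/s and distance of each of bell, barrel, mallet from where it was at the start of the episode below 0.02 m); the robot touches nothing.
It fails at once if the bell is moved more than 20 mm (distance of bell from where it was at the start of the episode above 0.02 m).
It fails at once if the barrel is moved more than 20 mm (distance of barrel from where it was at the start of the episode above 0.02 m).
It fails at once if the mallet is moved more than 20 mm (distance of mallet from where it was at the start of the episode above 0.02 m).
It fails at once if a part is dropped down the spindle (loose on it and faster than 0.6 m/s) ((horizontal distance between spacer and spindle_seat below 0.012 m and linear speed of spacer above 0.6 m/s and contact force between the fingers and spacer below 0.01 N) or (horizontal distance between drum and spindle_seat below 0.012 m and linear speed of drum above 0.6 m/s and contact force between the fingers and drum below 0.01 N) or (horizontal distance between cone_washer and spindle_seat below 0.012 m and linear speed of cone_washer above 0.6 m/s and contact force between the fingers and cone_washer below 0.01 N) or (horizontal distance between knob and spindle_seat below 0.012 m and linear speed of knob above 0.6 m/s and contact force between the fingers and knob below 0.01 N)).
It also fails if it takes over 72 s, if anything falls off the work surface, if the arm or the gripper's body presses on something with over 40 N, if the wrist force passes 120 N, or if a joint passes its speed limit or range.

## Working session

There is one attempt and no reset: what is moved stays moved. The work goes in short steps, Python scripts to look and compute and a tool call to move; the robot and the scene stay as the last step left them, time stands still between calls to the robot, and variables do not carry over. Pictures are saved under pics/ and viewed, at most 10 in all, crops included, and the job is handed in when it is done.

Besides the shell and the picture viewer there is one more tool, called after "Emit:" by a JSON object that holds its "method" and its "body". move_arm: Moves the arm, as the interface text tells. Its arguments: {"type":"object","properties":{"steps":{"type":"array"},"grip_force":{"type":"number"}},"required":["steps"]}

```bash
mkdir -p pics
cat > h.py <<'E'
import numpy as np,cv2
from cell import *
from scipy.spatial.transform import Rotation as R
def snap(name,f):
    s=state(); im=camera(name); cv2.imwrite('pics/'+f,im[:,:,::-1]); return im,s
def c2w(name,s=None):
    c=get_calibration(name)
    if name!='wrist': return c,np.array(c['cam_to_world'])
    T=np.eye(4);T[:3,:3]=R.from_quat(s['eef_rot']).as_matrix();T[:3,3]=s['tcp_pos']
    return c,T@np.array(c['mount'])
def ray(name,uv,s=None):
    c,T=c2w(name,s); p=cv2.undistortPoints(np.array([[uv]],float),np.array(c['mtx']),np.array(c['dist']))[0,0]
    d=T[:3,:3]@np.array([p[0],-p[1],-1]); return T[:3,3],d
def onz(name,uv,z,s=None):
    o,d=ray(name,uv,s); return o+d*(z-o[2])/d[2]
def proj(name,P,s=None):
    c,T=c2w(name,s); q=(np.atleast_2d(P)-T[:3,3])@T[:3,:3]; q=q*[1,-1,-1]
    return cv2.projectPoints(q,np.zeros(3),np.zeros(3),np.array(c['mtx']),np.array(c['dist']))[0][:,0]
def tri(views):
    A=np.zeros((3,3));b=np.zeros(3)
    for n,uv,s in views:
        o,d=ray(n,uv,s);d=d/np.linalg.norm(d);M=np.eye(3)-np.outer(d,d);A+=M;b+=M@o
    return np.linalg.solve(A,b)
E
python3 - <<'E'
from h import *
np.set_printoptions(precision=1,suppress=True)
a,_=snap('scene','scene0.png');b,_=snap('side','side0.png');w,s=snap('wrist','wrist0.png')
print(s,grasp_offset)
for n in('scene','side'):print(n,c2w(n)[1])
print(get_calibration('wrist'))
cv2.imwrite('pics/all0.png',np.hstack([cv2.resize(x,(400,300)) for x in(a,b)])[:,:,::-1])
E
```

```text
{'time_s': 0.1, 'joint_pos': array([ 0.3,  0.4,  0. , -0. , -1.2, -0.3]), 'joint_vel': array([-0.,  0.,  0., -0.,  0., -0.]), 'joint_torque': array([ -0. , -58.5,  29.4,   7. ,  -0. ,  -0. ]), 'tcp_pos': array([674.6,  -0. , 230.5]), 'eef_rot': array([-0.7,  0.7,  0. , -0. ]), 'contact_force': array([-0.3,  0.9, -0.2]), 'ft_torque': array([ 0. , -0. , -0.1]), 'grip_force': 0.0, 'width': 85.14838158741027} 18.700000000000003
scene [[   0.2   -0.6    0.8 1347.6]
 [   1.     0.1   -0.1 -132.3]
 [  -0.     0.8    0.6  652.6]
 [   0.     0.     0.     1. ]]
side [[  -1.     0.2   -0.2  184.9]
 [  -0.3   -0.7    0.7 1182.2]
 [   0.     0.7    0.7 1243.7]
 [   0.     0.     0.     1. ]]
{'mtx': array([[340.8,   0. , 283.6],
       [  0. , 340.8, 209.3],
       [  0. ,   0. ,   1. ]]), 'dist': array([-0.1,  0. ,  0. ,  0. ,  0. ]), 'mount': array([[  -0. ,    1. ,    0.3,   66.2],
       [   1. ,    0. ,   -0. ,    0.3],
       [  -0. ,    0.3,   -1. , -142.5],
       [   0. ,    0. ,    0. ,    1. ]])}
```

View pics/scene0.png

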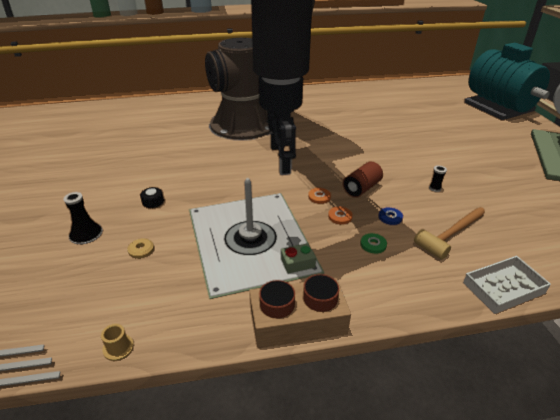

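View pics/side0.png

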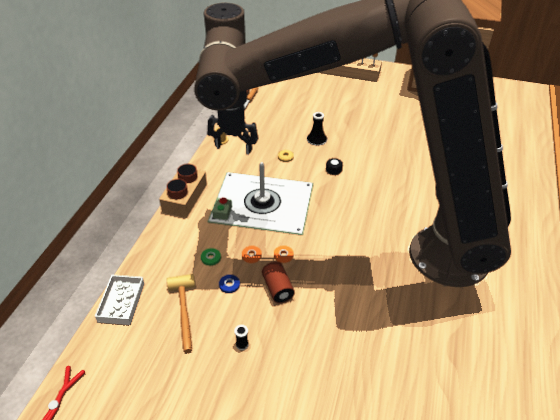

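Scene picture: the spindle tip is at (248,181), the drum lies at (363,179), the blue collar is at (391,215), the brass washer at (141,248) and the knob at (152,197). The bell is at (84,215), the barrel at (438,178) and the mallet at (450,232).
Possible mix-ups:
- **Collar:** green (374,242), orange (340,214) and orange (319,195).
- **Drum:** the two stubs in the wooden box (277,297) and (321,290).
- **Washer:** the brass flanged bush (115,343).
- **Knob:** the barrel (438,178).

My choices are the blue ring, the lying red-brown drum, the flat brass ring and the black knob at (152,197). I'll check them in a close crop.

Run:
```python
from h import *
np.set_printoptions(precision=1,suppress=True)
a=cv2.imread('pics/scene0.png');b=cv2.imread('pics/side0.png')
c1=cv2.resize(a[150:260,300:450],None,fx=2.66,fy=2.66,interpolation=3)
c2=cv2.resize(a[170:270,120:270],None,fx=2.66,fy=2.66,interpolation=3)
c3=cv2.resize(b[235:310,190:310],(399,250),interpolation=3)
c4=cv2.resize(b[140:215,240:360],(399,250),interpolation=3)
cv2.imwrite('pics/crop.png',np.vstack([np.hstack([c1[:266],c2[:266]]),np.hstack([c3,c4])]))
for n,uv,z in [('scene',(391,215),6),('side',(230,284),6),('scene',(141,248),7),('side',(286,156),7),('scene',(152,197),17),('side',(334,166),17),('scene',(363,179),32),('side',(278,281),32),('scene',(250,235),30),('side',(262,201),30),('scene',(248,181),168),('side',(262,165),168),('scene',(438,178),32),('scene',(84,215),50),('scene',(432,243),19),('scene',(480,211),10)]:print(n,uv,onz(n,uv,z))
print(tri([('scene',(248,181),None),('side',(262,165),None)]))
```

```text
scene (391, 215) [590.6 297.5   6. ]
side (230, 284) [590.5 297.6   6. ]
scene (141, 248) [ 605.9 -308.1    7. ]
side (286, 156) [ 600.3 -305.     7. ]
scene (152, 197) [ 422.1 -291.2   17. ]
side (334, 166) [ 420.6 -289.    17. ]
scene (363, 179) [459.8 267.3  32. ]
side (278, 281) [457.2 266.9  32. ]
scene (250, 235) [631.2 -61.3  30. ]
side (262, 201) [601.9 -32.   30. ]
scene (248, 181) [619.2 -58.8 168. ]
side (262, 165) [604.5 -47.2 168. ]
scene (438, 178) [490.6 470.3  32. ]
scene (84, 215) [ 515.3 -437.2   50. ]
scene (432, 243) [719.1 340.6  19. ]
scene (480, 211) [620.2 524.5  10. ]
[607.6 -57.3 159.8]
```

View pics/crop.png

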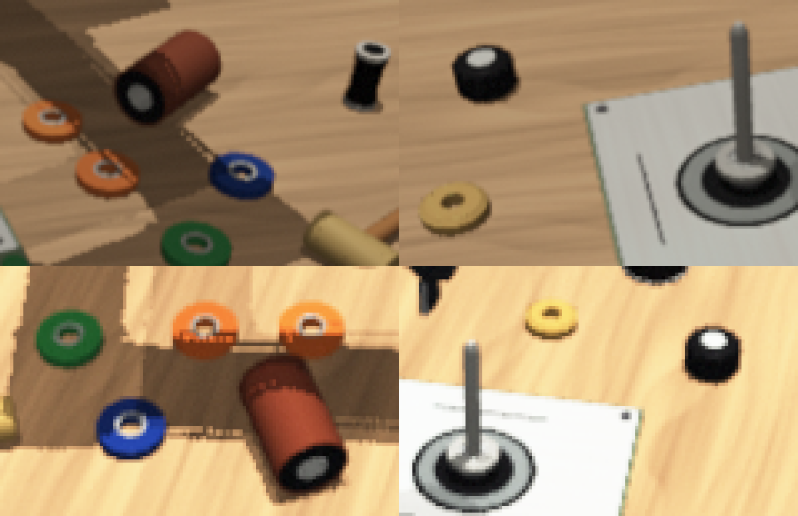

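The crop confirms the choices: the blue collar with a steel bush, the lying drum, the plain brass cone washer and the black knob. Next I'll look at the wrist view to refine the spindle position, and work out the drum ends.

Run:
```python
from h import *
np.set_printoptions(precision=1,suppress=True)
A=(353,186.5);B=(284.1,295.7)
print(onz('scene',A,31.5),onz('side',B,31.5))
t=tri([('scene',(247.5,179.3),None),('side',(261.7,163.3),None)]);print('tip',t)
# edge-consistency: colour segmentation of drum, hue red-brown
for n,roi in(('scene',(155,205,335,395)),('side',(255,310,255,300))):
    im=cv2.imread(f'pics/{n}0.png');y0,y1,x0,x1=roi
    h=cv2.cvtColor(im,cv2.COLOR_BGR2HSV)[y0:y1,x0:x1]
    m=(((h[...,0]<9)|(h[...,0]>172))&(h[...,1]>110))
    ys,xs=np.nonzero(m);print(n,m.sum(),xs.min()+x0,xs.max()+x0,ys.min()+y0,ys.max()+y0,xs.mean()+x0,ys.mean()+y0)
s=state();print(proj('wrist',np.array([[607,-57,168],[607,-57,30]]),s),c2w('wrist',s)[1])
```

```text
[488.5 229.5  31.5] [426.6 310.2  31.5]
tip [608.9 -58.4 165.2]
scene 567 344 381 162 196 366.9453262786596 175.50088183421516
side 670 262 293 262 302 275.98059701492537 278.3462686567164
[[396.3 135.7]
 [351.4 129. ]] [[ -1.   -0.    0.  674.5]
 [  0.   -1.   -0.3 -66.2]
 [  0.   -0.3   1.  373.1]
 [  0.    0.    0.    1. ]]
```

View pics/wrist0.png

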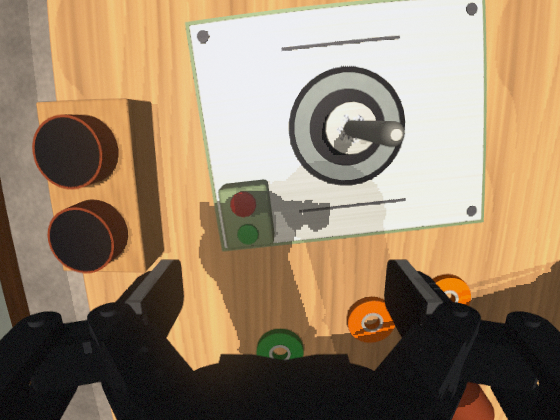

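The wrist view shows the spindle tip at (397,132) and the flange centre at about (351,128), which agrees with the other cameras. The finger ends are near (180,262) and (388,262), and the orange and green collars are visible below them.

Drum plan: grip it with the tool tilted +45° along its axis, then swing to −45°.

```bash
cat >> h.py <<'E'
def tool(yaw,tilt=0):
    "yaw: world angle (deg) of tool y; tilt about tool y (deg)"
    c,s=np.cos(np.radians(yaw)),np.sin(np.radians(yaw)); y=np.array([c,s,0]);z=np.array([0,0,-1.]);x=np.cross(y,z)
    return R.from_matrix(np.c_[x,y,z])*R.from_rotvec([0,np.radians(tilt),0])
def plan(pos,rot,s=None):
    s=s or state(); r0=R.from_quat(s['eef_rot'])
    sh=r0.inv().apply(np.array(pos)-s['tcp_pos'])/10; rv=np.degrees((r0.inv()*rot).as_rotvec())/5
    print('shift',np.round(sh,2),'turn',np.round(rv,2))
E
python3 - <<'E'
from h import *
np.set_printoptions(precision=2,suppress=True)
s=state();print('tip wrist',onz('wrist',(397,132),168,s),'flange',onz('wrist',(351,128),30,s))
for d in(0,6,13):
  T=R.from_quat(s['eef_rot']);P=[np.array(s['tcp_pos'])+T.apply([x,y,-d]) for x in(-11,11) for y in(-42.5,42.5)]
  print(d,proj('wrist',P,s).round().tolist())
r=tool(217.5,45);z=r.as_matrix()[:,2];C=np.array([457.5,269.9,31.5])
print(z);plan(C+20*z-130*z,r)
E
```

```text
tip wrist [606.73 -59.19 168.  ] flange [607.49 -57.94  30.  ]
0 [[192.0, 291.0], [374.0, 290.0], [188.0, 247.0], [378.0, 246.0]]
6 [[189.0, 297.0], [377.0, 297.0], [185.0, 252.0], [381.0, 251.0]]
13 [[184.0, 305.0], [381.0, 305.0], [180.0, 258.0], [386.0, 258.0]]
[ 0.43 -0.56 -0.71]
shift [-33.16  26.44  12.16] turn [ 2.96  8.67 -7.1 ]
```

Emit:
{"method": "move_arm", "body": {"steps": [[[-33.16, 26.44, 5], [2.96, 8.67, -7.1], -1], [[-33.16, 26.44, 5], [2.96, 8.67, -7.1], -1], [[-33.16, 26.44, 5], [2.96, 8.67, -7.1], -1], [[-33.16, 26.44, 5], [2.96, 8.67, -7.1], -1], [[-33.16, 26.44, 5], [2.96, 8.67, -7.1], -1], [[-33.16, 26.44, 5], [2.96, 8.67, -7.1], -1], [[-33.16, 26.44, 12.16], [2.96, 8.67, -7.1], -1], [[-33.16, 26.44, 12.16], [2.96, 8.67, -7.1], -1], [[-33.16, 26.44, 12.16], [2.96, 8.67, -7.1], -1], [[-33.16, 26.44, 12.16], [2.96, 8.67, -7.1], -1]], "grip_force": 40}}

```text
time_s: 1.4
tcp_pos: [410.9, 331.3, 110.2]
eef_rot: [0.828, -0.409, 0.344, 0.169]
contact_force: [-0.0, 0.4, -0.6]
width: 85.6
grip_force: 0.0
```

Run:
```python
from h import *
np.set_printoptions(precision=2,suppress=True)
w,s=snap('wrist','w1.png');print(s['joint_pos'],s['tcp_pos'])
r=tool(217.5,45);z=r.as_matrix()[:,2];C=np.array([457.5,269.9,31.5])
plan(C+20*z-130*z,r,s);plan(C+20*z,r,s)
a=np.array([-.609,.794,0]);n=np.array([.794,.609,0])
print(proj('wrist',[C+50*a,C-50*a,C+32*n,C-32*n,C+np.array([0,0,32])],s).round().tolist())
```

```text
[ 1.41  0.46 -0.64  0.6  -1.15 -1.2 ] [410.87 331.34 110.25]
shift [-0.11  0.04  0.02] turn [-0.01 -0.01 -0.01]
shift [-0.12  0.05 13.02] turn [-0.01 -0.01 -0.01]
[[283.0, 271.0], [283.0, 157.0], [241.0, 209.0], [325.0, 209.0], [283.0, 185.0]]
```

View pics/w1.png

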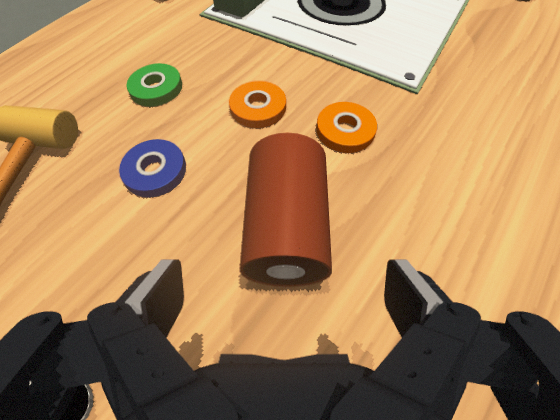

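The drum is centred between the fingers, with its near face at (286,271) against a predicted (283,271), and its axis is in line. I'll advance and grip.

Emit:
{"method": "move_arm", "body": {"steps": [[[-0.1, 0.1, 4], [0, 0, 0], -1], [[-0.1, 0.1, 8], [0, 0, 0], -1], [[-0.1, 0.1, 11], [0, 0, 0], -1], [[-0.1, 0.1, 13], [0, 0, 0], -1], [[-0.1, 0.1, 13], [0, 0, 0], -1], [[-0.1, 0.1, 13], [0, 0, 0], 0], [[-0.1, 0.1, 13], [0, 0, 0], 1], [[-0.1, 0.1, 13], [0, 0, 0], 1], [[-0.1, 0.1, 13], [0, 0, 0], 1], [[-0.1, 0.1, 13], [0, 0, 0], 1]], "grip_force": 60}}

```text
time_s: 2.7
tcp_pos: [466.0, 258.5, 18.5]
eef_rot: [0.828, -0.409, 0.344, 0.169]
contact_force: [3.5, -2.6, 5.6]
width: 62.3
grip_force: 65.1
```

Run:
```python
from h import *
np.set_printoptions(precision=2,suppress=True)
s=state();print(s['joint_pos'],s['tcp_pos'],s['width'],s['grip_force'],s['contact_force'])
p=np.array(s['tcp_pos'])
plan(p+[0,0,90],tool(217.5,45),s); plan(p+[0,0,90],tool(217.5,-45),s)
```

```text
[ 1.21  0.55 -0.84  0.88 -0.89 -1.38] [465.95 258.5   18.48] 62.33635524985087 65.0549181993847 [ 3.53 -2.63  5.57]
shift [ 6.37 -0.03 -6.35] turn [-0.02 -0.02 -0.03]
shift [ 6.37 -0.03 -6.35] turn [ -0.04 -18.02  -0.01]
```

Emit:
{"method": "move_arm", "body": {"steps": [[[3, 0, -3], [0, 0, 0], 1], [[6.4, 0, -6.4], [0, 0, 0], 1], [[6.4, 0, -6.4], [0, -2, 0], 1], [[6.4, 0, -6.4], [0, -4, 0], 1], [[6.4, 0, -6.4], [0, -6, 0], 1], [[6.4, 0, -6.4], [0, -8, 0], 1], [[6.4, 0, -6.4], [0, -10, 0], 1], [[6.4, 0, -6.4], [0, -12, 0], 1], [[6.4, 0, -6.4], [0, -14, 0], 1], [[6.4, 0, -6.4], [0, -16, 0], 1]]}}

```text
time_s: 3.95
tcp_pos: [466.3, 259.5, 109.2]
eef_rot: [0.855, -0.42, -0.271, -0.137]
contact_force: [-1.3, 0.3, -2.9]
width: 62.1
grip_force: 66.9
```

Run:
```python
from h import *
np.set_printoptions(precision=2,suppress=True)
s=state();print(s['joint_pos'],s['tcp_pos'],s['width'],s['grip_force'],s['contact_force'])
z=tool(217.5,-45).as_matrix()[:,2]
plan(np.array([470,275,62])+z*20,tool(217.5,-45),s)
```

```text
[ 0.41  0.42 -0.13 -0.63 -1.26  0.52] [466.29 259.53 109.23] 62.0953355854307 66.85584866587305 [-1.3   0.34 -2.91]
shift [ 1.58 -1.2   6.41] turn [-0.05 -1.94  0.05]
```

Emit:
{"method": "move_arm", "body": {"steps": [[[0.5, -0.5, 2], [0, -1, 0], 1], [[1.0, -1.0, 4], [0, -1.94, 0], 1], [[1.5, -1.2, 6], [0, -1.94, 0], 1], [[1.58, -1.2, 6.41], [0, -1.94, 0], 1], [[1.58, -1.2, 6.41], [0, -1.94, 0], 1]]}}

```text
time_s: 4.58
tcp_pos: [460.1, 285.5, 46.7]
eef_rot: [0.83, -0.408, -0.34, -0.168]
contact_force: [-0.2, -0.2, -1.8]
width: 62.0
grip_force: 67.0
```

Run:
```python
from h import *
np.set_printoptions(precision=2,suppress=True)
a,s=snap('scene','s2.png');b,_=snap('side','d2.png')
print(s['tcp_pos'],s['contact_force'],s['joint_pos'])
p=[[470,275,0],[470,275,62]];ps,pd=proj('scene',p),proj('side',p);print(ps,pd)
def crop(im,c,k=60):
    x,y=np.round(c).astype(int);return cv2.resize(im[y-k:y+k,x-k:x+k],(400,400),interpolation=3)
cv2.imwrite('pics/c2.png',np.hstack([crop(a,ps[1]),crop(b,pd[1])])[:,:,::-1])
```

```text
[460.08 285.46  46.7 ] [-0.23 -0.23 -1.84] [ 0.35  0.57 -0.09 -0.77 -1.29  0.68]
[[365.5  190.63]
 [368.56 171.28]] [[272.8  289.16]
 [272.75 275.34]]
```

View pics/c2.png

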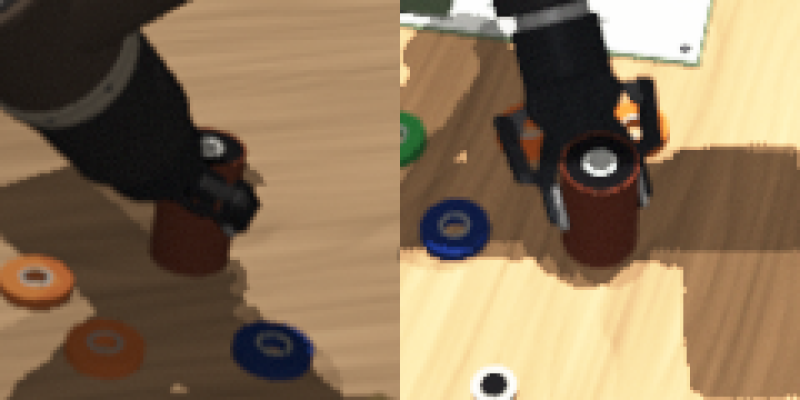

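The drum hangs upright with its top bore visible at (212,147) in the left crop and (600,163) in the right crop. The bench below it is clear, so I'll lower it gently until it touches.

Emit:
{"method": "move_arm", "body": {"steps": [[[0.3, 0, 0.3], [0, 0, 0], 1], [[0.55, 0, 0.55], [0, 0, 0], 1], [[0.65, 0, 0.65], [0, 0, 0], 1], [[0.7, 0, 0.7], [0, 0, 0], 1], [[0.7, 0, 0.7], [0, 0, 0], 1]]}}

```text
time_s: 5.3
tcp_pos: [460.5, 284.8, 36.1]
eef_rot: [0.83, -0.409, -0.341, -0.169]
contact_force: [-0.8, -0.3, -3.2]
width: 61.8
grip_force: 67.0
```

Emit:
{"method": "move_arm", "body": {"steps": [[[0.1, 0, 0.1], [0, 0, 0], 1], [[0.1, 0, 0.1], [0, 0, 0], 1]]}}

```text
time_s: 5.55
tcp_pos: [460.5, 284.8, 34.7]
eef_rot: [0.83, -0.409, -0.341, -0.169]
contact_force: [0.1, -0.6, -2.0]
width: 61.8
grip_force: 67.0
```

Emit:
{"method": "move_arm", "body": {"steps": [[[0.1, 0, 0.1], [0, 0, 0], 1], [[0.1, 0, 0.1], [0, 0, 0], 1]]}}

```text
time_s: 5.8
tcp_pos: [460.6, 284.8, 34.2]
eef_rot: [0.83, -0.408, -0.341, -0.169]
contact_force: [0.9, -1.6, 5.4]
width: 62.2
grip_force: 67.6
```

The drum is touching the bench, so I'll release it and back out along the tool.

Emit:
{"method": "move_arm", "body": {"steps": [[[0.1, 0, 0.1], [0, 0, 0], 0.2], [[0.1, 0, 0.1], [0, 0, 0], -0.4], [[0.1, 0, 0.1], [0, 0, 0], -1], [[0.1, 0, 0.1], [0, 0, 0], -1], [[0.1, 0, 0.1], [0, 0, 0], -1], [[0.1, 0, 0.1], [0, 0, 0], -1], [[0.1, 0, -3], [0, 0, 0], -1], [[0.1, 0, -7], [0, 0, 0], -1], [[0.1, 0, -12], [0, 0, 0], -1], [[0.1, 0, -17], [0, 0, 0], -1]]}}

```text
time_s: 7.05
tcp_pos: [533.6, 188.7, 154.4]
eef_rot: [0.83, -0.409, -0.341, -0.168]
contact_force: [0.6, -0.3, 0.3]
width: 85.7
grip_force: 0.0
```

Run:
```python
from h import *
np.set_printoptions(precision=2,suppress=True)
s=state();print(s['tcp_pos'],s['joint_pos'])
plan([471,276,190],tool(180+30),s)
a,s=snap('side','d3.png')
```

```text
[533.63 188.73 154.42] [ 0.19  0.53  0.11 -0.68 -1.57  0.62]
shift [-10.13  -0.35   5.02] turn [0.58 8.93 1.43]
```

Run:
```python
from h import *
plan([469,275,180],tool(180))
```

```text
shift [-9.6  -0.02  6.4 ] turn [2.84 8.56 7.14]
```

Emit:
{"method": "move_arm", "body": {"steps": [[[-3, 0, 0], [1, 3, 2.5], -1], [[-9.6, 0, 6.4], [2.84, 8.56, 7.14], -1], [[-9.6, 0, 6.4], [2.84, 8.56, 7.14], -1], [[-9.6, 0, 6.4], [2.84, 8.56, 7.14], -1], [[-9.6, 0, 6.4], [2.84, 8.56, 7.14], -1], [[-9.6, 0, 6.4], [2.84, 8.56, 7.14], -1], [[-9.6, 0, 6.4], [2.84, 8.56, 7.14], -1], [[-9.6, 0, 6.4], [2.84, 8.56, 7.14], -1], [[-9.6, 0, 6.4], [2.84, 8.56, 7.14], -1]]}}

```text
time_s: 8.22
tcp_pos: [464.9, 278.6, 175.4]
eef_rot: [-0.707, 0.707, 0.004, -0.002]
contact_force: [-0.2, -0.7, 0.3]
width: 85.7
grip_force: 0.0
```

Run:
```python
from h import *
np.set_printoptions(precision=2,suppress=True)
w,s=snap('wrist','w4.png');print(s['tcp_pos'],s['eef_rot'],s['joint_pos'])
p=np.array(s['tcp_pos']);print(proj('wrist',[p-[0,0,80],[468.5,274.5,100]],s))
plan([469,275,180],tool(180),s)
```

```text
[464.86 278.63 175.42] [-0.71  0.71  0.   -0.  ] [ 0.9   0.19 -0.35 -0.01 -1.03 -0.89]
[[282.23 218.87]
 [276.76 214.91]]
shift [ 0.36 -0.41 -0.46] turn [ 0.09  0.04 -0.  ]
```

View pics/w4.png

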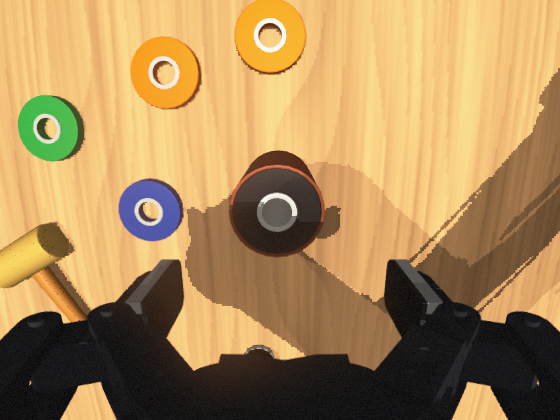

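The drum stands, with its top centre at (277,212), and the blue collar is at (150,210). Next I'll take the drum from above.

Run:
```python
from h import *
np.set_printoptions(precision=2,suppress=True)
s=state();C=onz('wrist',(277,212),100,s);print(C,s['tcp_pos'],onz('wrist',(150,210),12,s))
plan([C[0],C[1],73],tool(180),s)
```

```text
[468.47 272.43 100.  ] [464.98 278.56 175.49] [588.89 294.54  12.  ]
shift [ 0.65 -0.43 10.24] turn [ 0.09  0.04 -0.01]
```

Emit:
{"method": "move_arm", "body": {"steps": [[[0, 0, 0], [0, 0, 0], -1], [[0, 0, 0], [0, 0, 0], -1]]}}

```text
time_s: 8.52
tcp_pos: [464.8, 278.8, 175.5]
eef_rot: [-0.707, 0.707, 0.003, -0.002]
contact_force: [0.5, -0.7, 0.6]
width: 85.5
grip_force: 0.0
```

Run:
```python
from h import *
np.set_printoptions(precision=4,suppress=True)
s=state();print(s['tcp_pos'],s['eef_rot'])
plan([468.5,273,73],tool(180),s)
```

```text
[464.8347 278.7841 175.516 ] [-0.7069  0.7073  0.0034 -0.0016]
shift [ 0.6  -0.44 10.25] turn [ 0.08  0.03 -0.01]
```

Emit:
{"method": "move_arm", "body": {"steps": [[[0.6, -0.44, 2], [0.08, 0.03, 0], -1], [[0.6, -0.44, 5], [0.08, 0.03, 0], -1], [[0.6, -0.44, 8], [0.08, 0.03, 0], -1], [[0.6, -0.44, 10.2], [0.08, 0.03, 0], -1], [[0.6, -0.44, 10.2], [0.08, 0.03, 0], -1], [[0.6, -0.44, 10.2], [0.08, 0.03, 0], 0], [[0.6, -0.44, 10.2], [0.08, 0.03, 0], 1], [[0.6, -0.44, 10.2], [0.08, 0.03, 0], 1], [[0.6, -0.44, 10.2], [0.08, 0.03, 0], 1], [[0.6, -0.44, 10.2], [0.08, 0.03, 0], 1]], "grip_force": 60}}

```text
time_s: 9.78
tcp_pos: [469.0, 274.0, 75.2]
eef_rot: [0.707, -0.707, 0.0, -0.001]
contact_force: [-0.4, -1.1, 6.3]
width: 62.5
grip_force: 65.0
```

Run:
```python
from h import *
np.set_printoptions(precision=2,suppress=True)
w,s=snap('wrist','w5.png');print(s['tcp_pos'],s['width'],s['contact_force'])
p=np.array(s['tcp_pos'])
plan([p[0],p[1],260],tool(180),s)
plan([607,-58.8,260],tool(180),s)
# bore top centre guess in held image
print(proj('wrist',[[p[0],p[1],100],[p[0],p[1]-32,100],[p[0],p[1]+32,100]],s))
```

```text
[469.05 274.05  75.23] 62.45940216919657 [-0.35 -1.12  6.35]
shift [ -0.03  -0.04 -18.48] turn [-0.02  0.02  0.01]
shift [ 33.27 -13.8  -18.5 ] turn [-0.02  0.02  0.01]
[[282.71 296.72]
 [282.65 217.15]
 [282.77 364.93]]
```

Emit:
{"method": "move_arm", "body": {"steps": [[[0, 0, -5], [0, 0, 0], 1], [[0, 0, -11], [0, 0, 0], 1], [[0, 0, -18.5], [0, 0, 0], 1], [[0, 0, -18.5], [0, 0, 0], 1], [[6, -2.5, -18.5], [0, 0, 0], 1], [[12, -5, -18.5], [0, 0, 0], 1], [[18, -7.5, -18.5], [0, 0, 0], 1], [[24, -10, -18.5], [0, 0, 0], 1], [[30, -12.5, -18.5], [0, 0, 0], 1], [[33.1, -13.8, -18.5], [0, 0, 0], 1]]}}

```text
time_s: 11.08
tcp_pos: [606.3, -59.9, 257.5]
eef_rot: [-0.707, 0.707, 0.001, -0.001]
contact_force: [0.3, 1.3, -2.3]
width: 61.8
grip_force: 67.8
```

Emit:
{"method": "move_arm", "body": {"steps": [[[0, 0, 0], [0, 0, 0], 1], [[0, 0, 0], [0, 0, 0], 1]]}}

```text
time_s: 11.32
tcp_pos: [605.7, -57.6, 257.5]
eef_rot: [-0.707, 0.707, 0.001, -0.001]
contact_force: [0.3, -0.5, -2.2]
width: 62.2
grip_force: 67.8
```

Run:
```python
from h import *
np.set_printoptions(precision=2,suppress=True)
s=state();print(s['tcp_pos'],s['width'],s['contact_force'])
plan([607.4,-57.6,252],tool(180),s)
a,_=snap('scene','s6.png');b,_=snap('side','d6.png')
def crop(im,c,k=50):
    x,y=np.round(c).astype(int);return cv2.resize(im[y-k:y+k,x-k:x+k],(400,400),interpolation=3)
ps,pd=[proj(n,[[607,-58,180]])[0] for n in('scene','side')];print(ps,pd)
cv2.imwrite('pics/c6.png',np.hstack([crop(a,ps),crop(b,pd)])[:,:,::-1])
```

```text
[605.71 -57.62 257.54] 62.20109005357255 [ 0.31 -0.54 -2.22]
shift [-0.   -0.17  0.55] turn [ 0.02  0.   -0.01]
[247.43 172.97] [262.25 159.69]
```

View pics/c6.png

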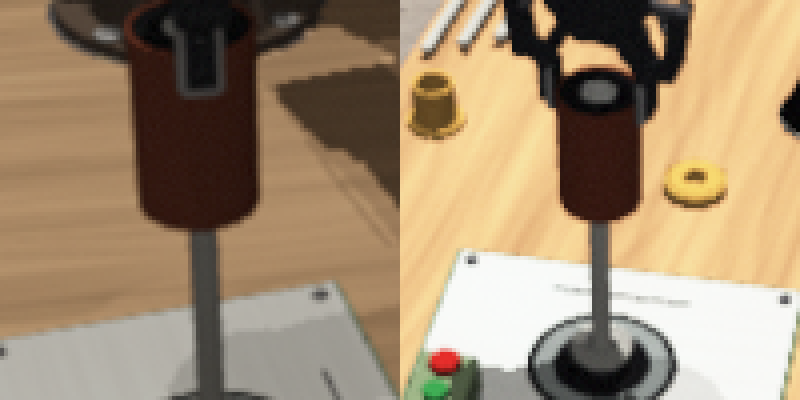

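The drum hangs over the spindle: its bottom centre is at about (200,228) against a spindle at x≈203 in the left crop, and (600,220) against x≈599 in the right crop. That's about 1 mm out, so I'll correct it while lowering.

Emit:
{"method": "move_arm", "body": {"steps": [[[-0.07, -0.13, 0.5], [0, 0, 0], 1], [[-0.07, -0.13, 1.0], [0, 0, 0], 1], [[-0.07, -0.13, 1.5], [0, 0, 0], 1], [[-0.07, -0.13, 2.0], [0, 0, 0], 1], [[-0.07, -0.13, 2.5], [0, 0, 0], 1], [[-0.07, -0.13, 3.0], [0, 0, 0], 1], [[-0.07, -0.13, 3.0], [0, 0, 0], 1]]}}

```text
time_s: 12.3
tcp_pos: [607.4, -56.9, 228.0]
eef_rot: [0.707, -0.707, -0.0, 0.0]
contact_force: [0.4, -0.4, -1.9]
width: 61.8
grip_force: 67.8
```

The drum is over the tip with no side force, so I'll keep lowering.

Emit:
{"method": "move_arm", "body": {"steps": [[[0, 0, 1.2], [0, 0, 0], 1], [[0, 0, 2.6], [0, 0, 0], 1], [[0, 0, 4], [0, 0, 0], 1], [[0, 0, 5.4], [0, 0, 0], 1], [[0, 0, 6.8], [0, 0, 0], 1], [[0, 0, 8.2], [0, 0, 0], 1], [[0, 0, 9.6], [0, 0, 0], 1], [[0, 0, 10.8], [0, 0, 0], 1], [[0, 0, 11.6], [0, 0, 0], 1], [[0, 0, 11.7], [0, 0, 0], 1]]}}

```text
time_s: 13.55
tcp_pos: [607.4, -56.9, 110.9]
eef_rot: [0.707, -0.707, -0.0, 0.001]
contact_force: [0.2, -0.2, -2.2]
width: 61.7
grip_force: 67.8
```

Emit:
{"method": "move_arm", "body": {"steps": [[[0, 0, 0.3], [0, 0, 0], 1], [[0, 0, 0.5], [0, 0, 0], 1], [[0, 0, 0.6], [0, 0, 0], 1], [[0, 0, 0.6], [0, 0, 0], 1]]}}

```text
time_s: 14.05
tcp_pos: [607.7, -56.9, 105.6]
eef_rot: [0.707, -0.707, 0.0, 0.0]
contact_force: [1.3, 0.3, -3.2]
width: 62.3
grip_force: 67.8
```

Emit:
{"method": "move_arm", "body": {"steps": [[[0, 0, 0.1], [0, 0, 0], 1], [[0, 0, 0.15], [0, 0, 0], 1]]}}

```text
time_s: 14.3
tcp_pos: [607.9, -57.0, 105.3]
eef_rot: [0.707, -0.707, 0.001, -0.0]
contact_force: [-3.2, 0.4, 8.7]
width: 61.9
grip_force: 68.9
```

The drum is home on the flange, with contact at the expected height. Release and rise.

Emit:
{"method": "move_arm", "body": {"steps": [[[0, 0, 0.1], [0, 0, 0], 0], [[0, 0, 0.1], [0, 0, 0], -1], [[0, 0, 0.1], [0, 0, 0], -1], [[0, 0, 0.1], [0, 0, 0], -1], [[0, 0, 0.1], [0, 0, 0], -1], [[0, 0, -4], [0, 0, 0], -1], [[0, 0, -9], [0, 0, 0], -1], [[0, 0, -14.3], [0, 0, 0], -1], [[0, 0, -14.3], [0, 0, 0], -1], [[0, 0, -14.3], [0, 0, 0], -1]]}}

```text
time_s: 15.55
tcp_pos: [607.4, -56.7, 246.7]
eef_rot: [0.707, -0.707, -0.0, -0.0]
contact_force: [-0.0, 0.0, -0.2]
width: 85.3
grip_force: 0.0
```

Run:
```python
from h import *
np.set_printoptions(precision=2,suppress=True)
w,s=snap('wrist','w7.png');p=np.array(s['tcp_pos']);print(p)
q=proj('wrist',[[607.4,-58,168],[607.4,-58,130]],s);print(q)
x,y=q[0].round().astype(int)
cv2.imwrite('pics/c7.png',cv2.resize(w[y-60:y+60,x-70:x+70],None,fx=5,fy=5,interpolation=3)[:,:,::-1]);print(x-70,y-60)
plan([590,297,105],tool(180),s)
```

```text
[607.38 -56.67 246.74]
[[283.09 217.86]
 [283.14 204.22]]
213 158
shift [-35.36   1.73  14.18] turn [0. 0. 0.]
```

View pics/c7.png

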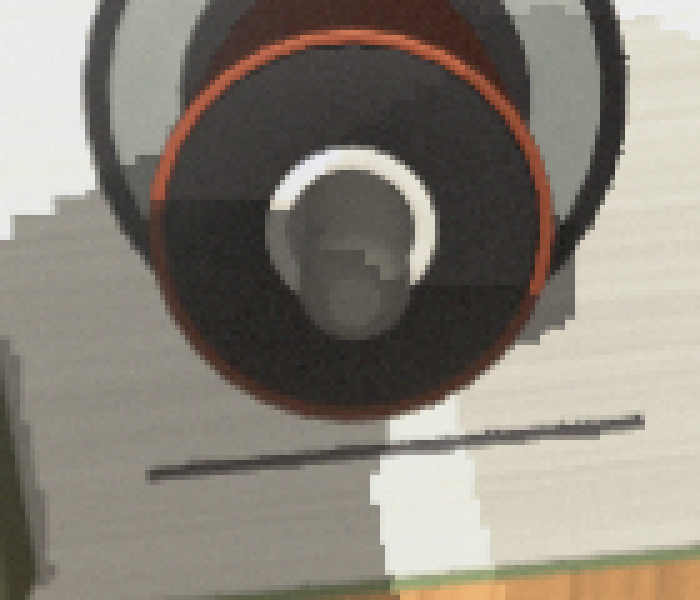

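The drum is home, with its ring centre at about (352,224) in the crop and the spindle tip at (354,297), i.e. pixel (283.8,217.4) against a predicted (283.1,217.9). So the spindle is at (607.2,−57.9) in the wrist-camera frame. Next is the blue collar.

Emit:
{"method": "move_arm", "body": {"steps": [[[-6, 0.3, 0], [0, 0, 0], -1], [[-12, 0.6, 0], [0, 0, 0], -1], [[-18, 0.9, 2], [0, 0, 0], -1], [[-24, 1.2, 6], [0, 0, 0], -1], [[-30, 1.5, 10], [0, 0, 0], -1], [[-35.3, 1.7, 14], [0, 0, 0], -1], [[-35.3, 1.7, 15.2], [0, 0, 0], -1], [[-35.3, 1.7, 15.2], [0, 0, 0], -1], [[-35.3, 1.7, 15.2], [0, 0, 0], -1]]}}

```text
time_s: 16.73
tcp_pos: [590.5, 295.5, 94.6]
eef_rot: [0.707, -0.707, 0.0, 0.001]
contact_force: [0.3, -0.3, 0.1]
width: 84.9
grip_force: 0.0
```

```bash
cat >> h.py <<'E'
def disc(w,s,mask,z,near):
    "largest blob near pixel: fit ellipse on its hull, return centre px and world at z"
    m=cv2.morphologyEx(mask.astype(np.uint8)*255,cv2.MORPH_OPEN,np.ones((3,3)))
    cs=cv2.findContours(m,cv2.RETR_EXTERNAL,cv2.CHAIN_APPROX_NONE)[0]
    cs=[c for c in cs if cv2.contourArea(c)>300]
    c=min(cs,key=lambda c:np.linalg.norm(c.mean((0,1))-near)); e=cv2.fitEllipse(cv2.convexHull(c))
    print('blob',e,'area',cv2.contourArea(c),'bbox',cv2.boundingRect(c)); return onz('wrist',e[0],z,s)
E
python3 - <<'E'
from h import *
np.set_printoptions(precision=2,suppress=True)
w,s=snap('wrist','w8.png');p=np.array(s['tcp_pos']);print(p)
h=cv2.cvtColor(w,cv2.COLOR_RGB2HSV)
for lo,hi in((105,130),(45,85)):
  m=(h[...,0]>lo)&(h[...,0]<hi)&(h[...,1]>90)
  try:
    C=disc(w,s,m,8,(283,205));print(C)
    if lo>100: plan([C[0],C[1],-1],tool(180),s)
  except Exception as e:print(e)
print(proj('wrist',[[590,297,6]],s))
E
```

```text
[590.5  295.53  94.62]
blob ((283.07745361328125, 217.0770263671875), (81.8310317993164, 84.58311462402344), 85.57884979248047) area 3491.5 bbox (244, 177, 82, 82)
[590.48 295.8    8.  ]
shift [-0.04 -0.01  9.56] turn [ 0.01 -0.02  0.01]
blob ((146.59934997558594, 101.10420989990234), (88.12212371826172, 94.99629974365234), 155.34732055664062) area 6459.5 bbox (102, 55, 90, 93)
[679.84 216.8    8.  ]
[[283.76 217.92]]
```

Emit:
{"method": "move_arm", "body": {"steps": [[[0, 0, 3], [0, 0, 0], -1], [[0, 0, 6], [0, 0, 0], -1], [[0, 0, 8.5], [0, 0, 0], -1], [[0, 0, 9.5], [0, 0, 0], -1], [[0, 0, 9.5], [0, 0, 0], -1], [[0, 0, 9.5], [0, 0, 0], 0], [[0, 0, 9.5], [0, 0, 0], 1], [[0, 0, 9.5], [0, 0, 0], 1], [[0, 0, 9.5], [0, 0, 0], 1], [[0, 0, 9.5], [0, 0, 0], 1]], "grip_force": 50}}

```text
time_s: 18.02
tcp_pos: [591.3, 296.6, 2.1]
eef_rot: [0.707, -0.707, 0.0, -0.001]
contact_force: [-2.2, -1.0, 8.0]
width: 56.6
grip_force: 52.1
```

Run:
```python
from h import *
s=state();print(s['tcp_pos'],s['width'],s['grip_force'],s['contact_force']);p=s['tcp_pos']
plan([607.2,-57.9+(p[1]-295.6),200],tool(180),s)
```

```text
[591.28608202 296.57134373   2.09365425] 56.59902037128883 52.14062366634607 [-2.21455655 -0.96705482  7.9548238 ]
shift [ 35.33  -1.6  -19.82] turn [-0.02  0.01  0.01]
```

Emit:
{"method": "move_arm", "body": {"steps": [[[0, 0, -1], [0, 0, 0], 1], [[0, 0, -4], [0, 0, 0], 1], [[0, 0, -9], [0, 0, 0], 1], [[0, 0, -14], [0, 0, 0], 1], [[0, 0, -19.8], [0, 0, 0], 1], [[0, 0, -19.8], [0, 0, 0], 1], [[0, 0, -19.8], [0, 0, 0], 1]]}}

```text
time_s: 18.9
tcp_pos: [590.2, 296.1, 198.5]
eef_rot: [0.707, -0.707, -0.0, -0.0]
contact_force: [-0.9, -0.6, -1.5]
width: 57.2
grip_force: 53.6
```

Run:
```python
from h import *
np.set_printoptions(precision=2,suppress=True)
w,s=snap('wrist','w9.png');d,_=snap('side','d9.png');p=np.array(s['tcp_pos']);print(p,s['width'],s['contact_force'])
h=cv2.cvtColor(w,cv2.COLOR_RGB2HSV);m=(h[...,0]>105)&(h[...,0]<130)&(h[...,1]>90)
print(disc(w,s,m,p[2]+8,(283,260)))
c=p+[0,0,5];print('pred rim',proj('wrist',[c,c+[0,-30,0],c+[0,30,0],c+[30,0,0],c-[30,0,0]],s).round(1).tolist())
h=cv2.cvtColor(d,cv2.COLOR_RGB2HSV);m=((h[...,0]>105)&(h[...,0]<130)&(h[...,1]>120)).astype(np.uint8)
n,l,st,ce=cv2.connectedComponentsWithStats(m)
for i in range(1,n):
  if st[i,4]>60:print('side',st[i],ce[i],cv2.fitEllipse(cv2.convexHull(np.argwhere(l==i)[:,::-1].astype(np.int32))))
print(proj('side',[c]))
```

```text
[590.17 296.15 198.48] 57.16249761110406 [-0.95 -0.56 -1.46]
blob ((284.47564697265625, 272.8274230957031), (126.79187774658203, 136.21853637695312), 83.42813110351562) area 13240.5 bbox (218, 211, 133, 126)
[589.49 294.06 206.48]
pred rim [[282.9, 274.2], [282.8, 208.4], [283.0, 332.5], [215.1, 274.0], [350.7, 273.9]]
side [214 228  21  18 225] [224.3  236.96] ((225.10423278808594, 236.2734832763672), (17.80130958557129, 23.024099349975586), 83.27446746826172)
[[225.99 236.38]]
```

Run:
```python
from h import *
w=cv2.imread('pics/w9.png')[170:370,160:410];d=cv2.imread('pics/d9.png')[205:255,190:260]
a,_=snap('scene','s9.png');s=state();x,y=proj('scene',[s['tcp_pos']])[0].round().astype(int);print(x,y)
a=a[y-25:y+25,x-35:x+35,::-1]
cv2.imwrite('pics/c9.png',np.hstack([cv2.resize(w,(375,300)),np.vstack([cv2.resize(k,(420,300),interpolation=3) for k in(d,a)])[:300]]) if 0 else np.vstack([np.hstack([cv2.resize(k,(400,285),interpolation=3) for k in(d,a)]),np.pad(cv2.resize(w,(375,300)),((0,0),(0,425),(0,0)))]))
```

```text
404 148
```

View pics/c9.png

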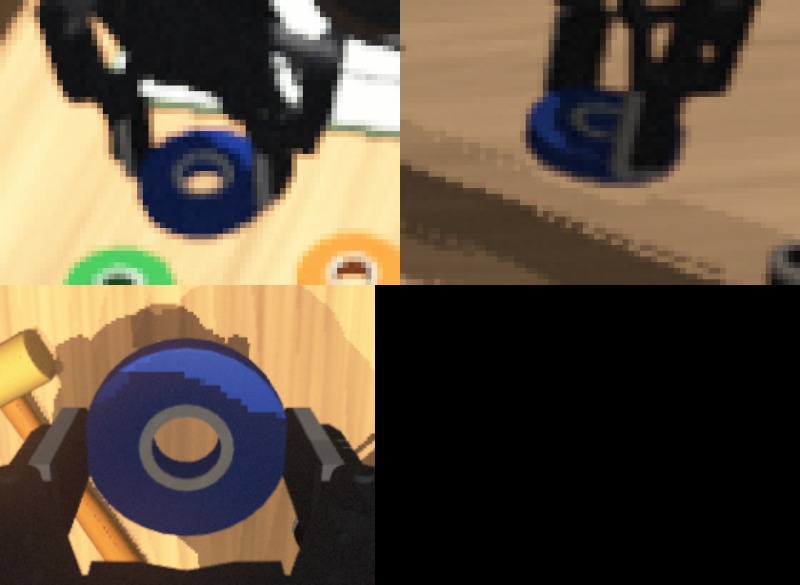

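The collar is held level: the bush centre at crop (186,447) is on the TCP within about 1 mm. I'll carry it to the spindle.

Emit:
{"method": "move_arm", "body": {"steps": [[[6, -0.3, 0], [0, 0, 0], 1], [[12, -0.6, 0], [0, 0, 0], 1], [[18, -0.9, 0], [0, 0, 0], 1], [[24, -1.2, 0], [0, 0, 0], 1], [[30, -1.5, 0], [0, 0, 0], 1], [[34, -1.7, 0], [0, 0, 0], 1], [[35.4, -1.7, 0], [0, 0, 0], 1], [[35.4, -1.7, 0], [0, 0, 0], 1], [[35.4, -1.7, 0], [0, 0, 0], 1]]}}

```text
time_s: 20.18
tcp_pos: [607.6, -57.0, 197.6]
eef_rot: [0.707, -0.707, -0.0, 0.0]
contact_force: [-0.5, 0.3, -1.7]
width: 56.6
grip_force: 53.5
```

Run:
```python
from h import *
np.set_printoptions(precision=2,suppress=True)
w,s=snap('wrist','w10.png');p=np.array(s['tcp_pos']);print(p,s['width'],s['contact_force'])
h=cv2.cvtColor(w,cv2.COLOR_RGB2HSV);m=(h[...,0]>105)&(h[...,0]<130)&(h[...,1]>90)
print(disc(w,s,m,p[2]+8,(283,260)),disc(w,s,m,p[2]+6,(283,260)))
plan([607.2,-57.9,170],tool(180),s)
```

```text
[607.62 -56.97 197.59] 56.56032651653536 [-0.46  0.34 -1.66]
blob ((283.8778076171875, 271.2269592285156), (131.23948669433594, 135.36167907714844), 83.12724304199219) area 13680.5 bbox (218, 206, 133, 131)
blob ((283.8778076171875, 271.2269592285156), (131.23948669433594, 135.36167907714844), 83.12724304199219) area 13680.5 bbox (218, 206, 133, 131)
[607.2  -59.8  205.59] [607.2  -58.86 203.59]
shift [0.09 0.04 2.76] turn [ 0.01 -0.    0.01]
```

Emit:
{"method": "move_arm", "body": {"steps": [[[0, 0, 0.8], [0, 0, 0], 1], [[0, 0, 1.6], [0, 0, 0], 1], [[0, 0, 2.4], [0, 0, 0], 1], [[0, 0, 3.2], [0, 0, 0], 1], [[0, 0, 4.0], [0, 0, 0], 1], [[0, 0, 4.0], [0, 0, 0], 1]]}}

```text
time_s: 20.98
tcp_pos: [607.2, -57.9, 157.2]
eef_rot: [0.707, -0.707, -0.0, 0.001]
contact_force: [-0.3, 1.1, -1.1]
width: 56.9
grip_force: 53.5
```

Emit:
{"method": "move_arm", "body": {"steps": [[[0, 0, 0.7], [0, 0, 0], 1], [[0, 0, 1.4], [0, 0, 0], 1], [[0, 0, 2.0], [0, 0, 0], 1], [[0, 0, 2.3], [0, 0, 0], 1], [[0, 0, 2.45], [0, 0, 0], 1], [[0, 0, 2.45], [0, 0, 0], 1]]}}

```text
time_s: 21.72
tcp_pos: [607.7, -57.8, 133.6]
eef_rot: [0.707, -0.707, 0.0, 0.0]
contact_force: [-0.8, 0.5, -0.7]
width: 57.0
grip_force: 53.5
```

Emit:
{"method": "move_arm", "body": {"steps": [[[0, 0, 0.1], [0, 0, 0], 1], [[0, 0, 0.15], [0, 0, 0], 1], [[0, 0, 0.2], [0, 0, 0], 1]]}}

```text
time_s: 22.1
tcp_pos: [607.9, -57.9, 132.1]
eef_rot: [0.707, -0.707, 0.0, -0.0]
contact_force: [-1.8, 0.4, 6.2]
width: 57.0
grip_force: 54.2
```

The collar made contact exactly at the expected height (132.1). Release, rise, and go over the brass washer.

Emit:
{"method": "move_arm", "body": {"steps": [[[0, 0, 0.2], [0, 0, 0], 0], [[0, 0, 0.2], [0, 0, 0], -1], [[0, 0, 0.2], [0, 0, 0], -1], [[0, 0, 0.2], [0, 0, 0], -1], [[0, 0, 0.2], [0, 0, 0], -1], [[0, 0, -3], [0, 0, 0], -1], [[0, 0, -8], [0, 0, 0], -1], [[0, 0, -11.5], [0, 0, 0], -1], [[0, 0, -11.5], [0, 0, 0], -1]]}}

```text
time_s: 23.22
tcp_pos: [609.3, -57.8, 250.0]
eef_rot: [0.707, -0.707, 0.002, -0.002]
contact_force: [-0.0, -0.2, -0.9]
width: 85.2
grip_force: 0.0
```

Run:
```python
from h import *
np.set_printoptions(precision=2,suppress=True)
w,s=snap('wrist','w11.png');p=np.array(s['tcp_pos']);print(p)
h=cv2.cvtColor(w,cv2.COLOR_RGB2HSV);m=(h[...,0]>105)&(h[...,0]<130)&(h[...,1]>90)
C=disc(w,s,m,140,(283,205));print(C,proj('wrist',[[607.2,-57.9,140]],s))
plan([603,-306.5,95],tool(180),s)
```

```text
[609.28 -57.77 250.02]
blob ((286.0983581542969, 204.52345275878906), (73.41473388671875, 76.70633697509766), 82.1631088256836) area 4026.5 bbox (249, 168, 76, 73)
[607.69 -60.54 140.  ] [[286.73 207.86]]
shift [24.88  0.73 15.49] turn [-0.07  0.    0.01]
```

Emit:
{"method": "move_arm", "body": {"steps": [[[6, 0.1, 0], [0, 0, 0], -1], [[12, 0.3, 0], [0, 0, 0], -1], [[18, 0.5, 4], [0, 0, 0], -1], [[24, 0.5, 9], [0, 0, 0], -1], [[24.9, 0.5, 13], [0, 0, 0], -1], [[24.9, 0.5, 15.5], [0, 0, 0], -1], [[24.9, 0.5, 15.5], [0, 0, 0], -1], [[24.9, 0.5, 15.5], [0, 0, 0], -1]]}}

```text
time_s: 24.28
tcp_pos: [603.3, -306.8, 92.4]
eef_rot: [0.707, -0.707, 0.0, 0.0]
contact_force: [-0.3, 0.9, -0.8]
width: 85.4
grip_force: 0.0
```

Run:
```python
from h import *
np.set_printoptions(precision=2,suppress=True)
w,s=snap('wrist','w12.png');p=np.array(s['tcp_pos']);print(p)
h=cv2.cvtColor(w,cv2.COLOR_RGB2HSV)
q=proj('wrist',[[603,-306.5,7]],s)[0];print(q)
x,y=q.round().astype(int)
for dx in(-120,-90,-60,-35,-28,-20,0,20,28,35,60,90):print(dx,h[y,x+dx],end=' ')
```

```text
[ 603.3  -306.78   92.35]
[283.63 217.53]
-120 [ 16 130 232] -90 [ 16 132 233] -60 [ 14 139 112] -35 [ 18 178 110] -28 [ 18 178 113] -20 [ 18 176 116] 0 [ 15 147 116] 20 [ 19 182 229] 28 [ 19 187 229] 35 [ 19 182 225] 60 [ 15 134 211] 90 [ 14 136 217]
```

Run:
```python
from h import *
np.set_printoptions(precision=2,suppress=True)
w=cv2.imread('pics/w12.png')[:,:,::-1].copy();s=state()
h=cv2.cvtColor(w,cv2.COLOR_RGB2HSV)
m=(h[...,0]>=17)&(h[...,0]<=26)&(h[...,1]>158)
C=disc(w,s,m,5,(283,217));print(C)
plan([C[0],C[1],2],tool(180),s)
x0,y0=215,150
print('\n'.join(''.join('#' if v else '.' for v in r) for r in m[y0:y0+130:5,x0:x0+140:3]))
```

```text
blob ((287.2965393066406, 213.71356201171875), (82.06039428710938, 83.28089141845703), 85.68376159667969) area 5252.5 bbox (246, 173, 83, 82)
[ 600.98 -308.41    5.  ]
shift [0.16 0.29 9.11] turn [-0.02 -0.01  0.01]
...............................................
...............................................
...............................................
...............................................
...............................................
....................#########..................
.................###############...............
...............#######.###########.............
.............#######################...........
............#########################..........
............##########################.........
...........###########.....###########.........
...........#########.........#########.........
...........#########.........##########........
...........##########.......##########.........
...........############...############.........
............#########################..........
.............########################..........
..............#####################............
...............###################.............
..................#############................
...............................................
...............................................
...............................................
...............................................
...............................................
```

Emit:
{"method": "move_arm", "body": {"steps": [[[0.15, 0.23, 3], [0, 0, 0], -1], [[0.15, 0.23, 6], [0, 0, 0], -1], [[0.15, 0.23, 8], [0, 0, 0], -1], [[0.15, 0.23, 8.9], [0, 0, 0], -1], [[0.15, 0.23, 8.9], [0, 0, 0], -1], [[0.15, 0.23, 8.9], [0, 0, 0], 0], [[0.15, 0.23, 8.9], [0, 0, 0], 1], [[0.15, 0.23, 8.9], [0, 0, 0], 1], [[0.15, 0.23, 8.9], [0, 0, 0], 1], [[0.15, 0.23, 8.9], [0, 0, 0], 1]], "grip_force": 50}}

```text
time_s: 25.58
tcp_pos: [601.1, -308.5, 4.9]
eef_rot: [0.707, -0.707, 0.001, -0.0]
contact_force: [-3.0, 2.7, 9.6]
width: 53.5
grip_force: 50.4
```

Emit:
{"method": "move_arm", "body": {"steps": [[[0, 0, -1], [0, 0, 0], 1], [[0, 0, -4], [0, 0, 0], 1], [[0, 0, -9], [0, 0, 0], 1], [[0, 0, -14], [0, 0, 0], 1], [[0, 0, -19.8], [0, 0, 0], 1], [[0, 0, -20.5], [0, 0, 0], 1], [[0, 0, -20.5], [0, 0, 0], 1], [[0, 0, -20.5], [0, 0, 0], 1]]}}

```text
time_s: 26.58
tcp_pos: [599.5, -307.9, 205.8]
eef_rot: [0.707, -0.707, -0.001, 0.001]
contact_force: [0.5, 0.3, -1.8]
width: 52.9
grip_force: 52.8
```

Run:
```python
from h import *
np.set_printoptions(precision=2,suppress=True)
w,s=snap('wrist','w13.png');p=np.array(s['tcp_pos']);print(p,s['width'],s['contact_force'])
h=cv2.cvtColor(w,cv2.COLOR_RGB2HSV)
m=(h[...,0]>=17)&(h[...,0]<=26)&(h[...,1]>158)
print(disc(w,s,m,p[2]+4,(283,275)),proj('wrist',[p+[0,0,4]],s))
x0,y0=200,190
print('\n'.join(''.join('#' if v else '.' for v in r) for r in m[y0:y0+165:7,x0:x0+170:4]))
plan([607.3,-57.5,205],tool(180),s)
```

```text
[ 599.47 -307.95  205.78] 52.88137222532086 [ 0.54  0.34 -1.81]
blob ((282.89306640625, 265.6722717285156), (118.8215103149414, 126.68669891357422), 75.53402709960938) area 10632.5 bbox (223, 206, 122, 117)
[ 599.49 -311.58  209.78] [[282.95 273.19]]
...........................................
...........................................
...........................................
...............#############...............
............###################............
..........#######################..........
.........#########################.........
.......############################........
.......#############################.......
......###############################......
......############.......############......
......##########...........##########.#....
......###########.........###########......
......############.......###########.......
.......###################.#########.......
.......###########.##########.######.......
........#################.####.###.........
...........###########.#.###...............
.............###.###.#.#.####..............
..............##########...#...............
...........................................
...........................................
...........................................
...........................................
shift [-25.04  -0.78   0.1 ] turn [0.03 0.01 0.  ]
```

Run:
```python
from h import *
np.set_printoptions(precision=2,suppress=True)
w=cv2.imread('pics/w13.png')[:,:,::-1].copy();s=state();p=np.array(s['tcp_pos'])
h=cv2.cvtColor(w,cv2.COLOR_RGB2HSV)
m=((h[...,0]>=17)&(h[...,0]<=26)&(h[...,1]>158)).astype(np.uint8)
m=cv2.morphologyEx(m,cv2.MORPH_CLOSE,np.ones((3,3)))
c,hi=cv2.findContours(m,cv2.RETR_CCOMP,cv2.CHAIN_APPROX_NONE)
for k,x in enumerate(c):
    if hi[0][k][3]>=0 and cv2.contourArea(x)>200: e=cv2.fitEllipse(x);print(cv2.boundingRect(x),e)
top=p+[0,0,9.1]
print(proj('wrist',[top,top-[0,10,0],top+[0,10,0],top+[10,0,0],top-[10,0,0],top-[0,0,14],top-[0,10,14],top+[0,10,-14]],s))
# outer rim
rim=[p+[29*np.cos(t),29*np.sin(t),-4.9] for t in np.linspace(0,6.28,40)]
q=proj('wrist',rim,s);print('lower rim bbox',q.min(0),q.max(0))
q=proj('wrist',[r+[0,0,10] for r in rim],s);print('disc top rim',q.min(0),q.max(0))
```

```text
(262, 255, 44, 31) ((283.74664306640625, 270.2839050292969), (29.74326515197754, 41.95237731933594), 89.29639434814453)
[[282.97 278.37]
 [282.95 256.81]
 [283.   299.06]
 [259.7  278.39]
 [306.24 278.3 ]
 [282.93 264.89]
 [282.9  244.91]
 [282.95 284.15]]
lower rim bbox [221.21 204.98] [344.63 318.73]
disc top rim [217.34 210.85] [348.58 330.75]
```

The visible bore matches a level washer centred on the TCP (rows 255–286, predicted 257–284). I'll carry it over.

Emit:
{"method": "move_arm", "body": {"steps": [[[-6, -0.2, 0], [0, 0, 0], 1], [[-12, -0.4, 0], [0, 0, 0], 1], [[-18, -0.6, 0], [0, 0, 0], 1], [[-23, -0.8, 0], [0, 0, 0], 1], [[-25.04, -0.8, 0], [0, 0, 0], 1], [[-25.04, -0.8, 0], [0, 0, 0], 1], [[-25.04, -0.8, 0], [0, 0, 0], 1]]}}

```text
time_s: 27.5
tcp_pos: [608.1, -58.6, 206.9]
eef_rot: [-0.707, 0.707, 0.0, -0.001]
contact_force: [-0.7, -0.6, -1.4]
width: 52.8
grip_force: 52.8
```

Emit:
{"method": "move_arm", "body": {"steps": [[[0, 0, 0.8], [0, 0, 0], 1], [[0, 0, 1.6], [0, 0, 0], 1], [[0, 0, 2.4], [0, 0, 0], 1], [[0, 0, 3.2], [0, 0, 0], 1], [[0, 0, 3.8], [0, 0, 0], 1], [[0, 0, 3.8], [0, 0, 0], 1]]}}

```text
time_s: 28.25
tcp_pos: [608.1, -57.9, 168.9]
eef_rot: [0.707, -0.707, -0.0, 0.001]
contact_force: [-0.1, -0.2, -0.9]
width: 53.3
grip_force: 52.8
```

Underside is about 164 mm up, just over the tip, with no contact. Continue.

Emit:
{"method": "move_arm", "body": {"steps": [[[0, 0, 0.5], [0, 0, 0], 1], [[0, 0, 1.0], [0, 0, 0], 1], [[0, 0, 1.5], [0, 0, 0], 1], [[0, 0, 1.9], [0, 0, 0], 1], [[0, 0, 2.1], [0, 0, 0], 1], [[0, 0, 2.1], [0, 0, 0], 1]]}}

```text
time_s: 29.0
tcp_pos: [608.3, -58.0, 148.4]
eef_rot: [0.707, -0.707, 0.0, 0.0]
contact_force: [0.4, -0.3, -1.0]
width: 53.2
grip_force: 52.8
```

Emit:
{"method": "move_arm", "body": {"steps": [[[0, 0, 0.1], [0, 0, 0], 1], [[0, 0, 0.2], [0, 0, 0], 1], [[0, 0, 0.25], [0, 0, 0], 1]]}}

```text
time_s: 29.38
tcp_pos: [608.7, -58.0, 147.0]
eef_rot: [0.707, -0.707, 0.001, -0.0]
contact_force: [-2.6, 0.5, 7.4]
width: 53.0
grip_force: 55.3
```

The washer is home at the expected height (147.0). Release it and go to the knob.

Emit:
{"method": "move_arm", "body": {"steps": [[[0, 0, 0.25], [0, 0, 0], 0], [[0, 0, 0.25], [0, 0, 0], -1], [[0, 0, 0.25], [0, 0, 0], -1], [[0, 0, 0.25], [0, 0, 0], -1], [[0, 0, 0.25], [0, 0, 0], -1], [[0, 0, -3], [0, 0, 0], -1], [[0, 0, -8], [0, 0, 0], -1], [[0, 0, -9], [0, 0, 0], -1], [[0, 0, -9], [0, 0, 0], -1]]}}

```text
time_s: 30.5
tcp_pos: [608.6, -57.8, 236.6]
eef_rot: [0.707, -0.707, 0.0, -0.001]
contact_force: [-0.2, -0.3, -0.8]
width: 85.5
grip_force: 0.0
```

Run:
```python
from h import *
np.set_printoptions(precision=2,suppress=True)
w,s=snap('wrist','w14.png');p=np.array(s['tcp_pos']);print(p)
h=cv2.cvtColor(w,cv2.COLOR_RGB2HSV);m=(h[...,0]>=17)&(h[...,0]<=26)&(h[...,1]>150)
print(proj('wrist',[[607.5,-58,152],[607.5,-58,142]],s))
C=disc(w,s,m,150,(283,205));print(C)
plan([421,-290,118],tool(180),s)
```

```text
[608.57 -57.81 236.58]
[[284.85 217.06]
 [284.82 213.2 ]]
blob ((285.46759033203125, 210.62998962402344), (71.81621551513672, 78.43225860595703), 103.41950225830078) area 2590.5 bbox (247, 175, 79, 72)
[607.07 -62.08 150.  ]
shift [23.22 18.78 11.83] turn [-0.02  0.    0.  ]
```

Emit:
{"method": "move_arm", "body": {"steps": [[[5, 4, 0], [0, 0, 0], -1], [[10, 8, 0], [0, 0, 0], -1], [[15, 12, 3], [0, 0, 0], -1], [[20, 16, 7], [0, 0, 0], -1], [[23.2, 18.8, 11.8], [0, 0, 0], -1], [[23.2, 18.8, 11.8], [0, 0, 0], -1], [[23.2, 18.8, 11.8], [0, 0, 0], -1], [[23.2, 18.8, 11.8], [0, 0, 0], -1]]}}

```text
time_s: 31.55
tcp_pos: [420.8, -289.9, 118.1]
eef_rot: [0.707, -0.707, -0.0, 0.0]
contact_force: [-0.1, -0.1, 0.3]
width: 85.4
grip_force: 0.0
```

Run:
```python
from h import *
np.set_printoptions(precision=2,suppress=True)
w,s=snap('wrist','w15.png');p=np.array(s['tcp_pos']);print(p)
q=proj('wrist',[[421,-290,34],[421,-290,0]],s);print(q)
v=cv2.cvtColor(w,cv2.COLOR_RGB2HSV)[...,2];m=v<75
x0,y0=200,130
print('\n'.join(''.join('#' if a else '.' for a in r) for r in m[y0:y0+170:6,x0:x0+170:4]))
g=cv2.cvtColor(w,cv2.COLOR_RGB2HSV);mw=(g[...,1]<60)&(g[...,2]>90)
try:print(disc(w,s,mw,34,(283,217)))
except Exception as e:print(e)
```

```text
[ 420.82 -289.87  118.06]
[[282.82 217.43]
 [282.89 205.37]]
...........................................
...........................................
...........................................
...........................................
...........................................
...........................................
...........................................
..................#.####...................
.................###########...............
...............##############..............
..............#################............
.............###################...........
.............######......#######...........
............######.........#####...........
............######.........######..........
.............#####.........######..........
.............#####........#####............
.............#######.....######............
...............################............
................############...............
....................#######................
...........................................
...........................................
...........................................
...........................................
...........................................
...........................................
...........................................
...........................................
blob ((287.4731750488281, 216.3587646484375), (36.38667297363281, 37.604793548583984), 84.65756225585938) area 1034.0 bbox (269, 199, 38, 36)
[ 417.78 -290.77   34.  ]
```

The knob's white cap centre is at (287.5,216.4), which puts it at (417.8,−290.8) and matches the earlier estimate. I'll descend and grip.

Emit:
{"method": "move_arm", "body": {"steps": [[[0.09, 0.3, 3], [0, 0, 0], -1], [[0.09, 0.3, 6], [0, 0, 0], -1], [[0.09, 0.3, 9], [0, 0, 0], -1], [[0.09, 0.3, 10.6], [0, 0, 0], -1], [[0.09, 0.3, 10.6], [0, 0, 0], -1], [[0.09, 0.3, 10.6], [0, 0, 0], 0], [[0.09, 0.3, 10.6], [0, 0, 0], 1], [[0.09, 0.3, 10.6], [0, 0, 0], 1], [[0.09, 0.3, 10.6], [0, 0, 0], 1], [[0.09, 0.3, 10.6], [0, 0, 0], 1]], "grip_force": 50}}

```text
time_s: 32.85
tcp_pos: [418.5, -291.0, 13.7]
eef_rot: [0.707, -0.707, 0.001, -0.001]
contact_force: [-0.8, 2.8, 6.2]
width: 58.4
grip_force: 52.5
```

Emit:
{"method": "move_arm", "body": {"steps": [[[0, 0, -1], [0, 0, 0], 1], [[0, 0, -4], [0, 0, 0], 1], [[0, 0, -9], [0, 0, 0], 1], [[0, 0, -14], [0, 0, 0], 1], [[0, 0, -18.5], [0, 0, 0], 1], [[0, 0, -18.5], [0, 0, 0], 1], [[0, 0, -18.5], [0, 0, 0], 1]]}}

```text
time_s: 33.72
tcp_pos: [416.9, -290.6, 197.4]
eef_rot: [-0.707, 0.707, -0.0, 0.0]
contact_force: [-0.7, -0.1, -2.2]
width: 58.2
grip_force: 54.1
```

Run:
```python
from h import *
np.set_printoptions(precision=2,suppress=True)
w,s=snap('wrist','w16.png');p=np.array(s['tcp_pos']);print(p,s['width'],s['contact_force'])
g=cv2.cvtColor(w,cv2.COLOR_RGB2HSV);mw=(g[...,1]<60)&(g[...,2]>90)
top=p+[0,0,22];q=proj('wrist',[top],s);print(q)
try:print(disc(w,s,mw,top[2],q[0]))
except Exception as e:print(e)
plan([607.5,-58,p[2]],tool(180),s)
```

```text
[ 416.95 -290.59  197.36] 58.23874996337464 [-0.65 -0.11 -2.15]
[[282.82 293.12]]
blob ((283.6609802246094, 291.9210510253906), (58.4943733215332, 64.91603088378906), 91.09724426269531) area 2914.5 bbox (252, 263, 65, 59)
[ 416.62 -291.12  219.36]
shift [-23.26 -19.06   0.01] turn [-0.01  0.   -0.  ]
```

The knob is held and centred within 0.5 mm. Carry it over and lower it.

Emit:
{"method": "move_arm", "body": {"steps": [[[-5, -4.1, 0], [0, 0, 0], 1], [[-10, -8.2, 0], [0, 0, 0], 1], [[-15, -12.3, 0], [0, 0, 0], 1], [[-20, -16.4, 0], [0, 0, 0], 1], [[-23.26, -19.06, 0], [0, 0, 0], 1], [[-23.26, -19.06, 0], [0, 0, 0], 1], [[-23.26, -19.06, 0], [0, 0, 0], 1], [[-23.26, -19.06, 0], [0, 0, 0], 1]]}}

```text
time_s: 34.78
tcp_pos: [607.1, -59.1, 196.6]
eef_rot: [-0.707, 0.707, 0.0, -0.001]
contact_force: [0.8, -0.3, -0.9]
width: 58.1
grip_force: 54.1
```

Emit:
{"method": "move_arm", "body": {"steps": [[[0, 0, 0.6], [0, 0, 0], 1], [[0, 0, 1.2], [0, 0, 0], 1], [[0, 0, 1.8], [0, 0, 0], 1], [[0, 0, 2.3], [0, 0, 0], 1], [[0, 0, 2.5], [0, 0, 0], 1], [[0, 0, 2.5], [0, 0, 0], 1]]}}

```text
time_s: 35.52
tcp_pos: [608.0, -58.2, 171.9]
eef_rot: [0.707, -0.707, 0.0, 0.0]
contact_force: [-0.3, 0.6, -1.6]
width: 58.1
grip_force: 54.1
```

Emit:
{"method": "move_arm", "body": {"steps": [[[0, 0, 0.1], [0, 0, 0], 1], [[0, 0, 0.2], [0, 0, 0], 1], [[0, 0, 0.25], [0, 0, 0], 1], [[0, 0, 0.25], [0, 0, 0], 1]]}}

```text
time_s: 36.02
tcp_pos: [608.1, -58.2, 169.8]
eef_rot: [0.707, -0.707, 0.0, 0.0]
contact_force: [-0.5, 0.5, 0.8]
width: 58.4
grip_force: 54.3
```

Just touching, at the expected 169.7. Slightly further, then release and rise.

Emit:
{"method": "move_arm", "body": {"steps": [[[0, 0, 0.05], [0, 0, 0], 1], [[0, 0, 0.05], [0, 0, 0], 0], [[0, 0, 0.05], [0, 0, 0], -1], [[0, 0, 0.05], [0, 0, 0], -1], [[0, 0, 0.05], [0, 0, 0], -1], [[0, 0, 0.05], [0, 0, 0], -1], [[0, 0, -3], [0, 0, 0], -1], [[0, 0, -8], [0, 0, 0], -1], [[0, 0, -9], [0, 0, 0], -1], [[0, 0, -9], [0, 0, 0], -1]]}}

```text
time_s: 37.28
tcp_pos: [608.2, -58.0, 260.1]
eef_rot: [0.707, -0.707, 0.0, -0.001]
contact_force: [1.1, -0.8, -0.7]
width: 85.5
grip_force: 0.0
```

Emit:
{"method": "move_arm", "body": {"steps": [[[0, 0, 0], [0, 0, 0], -1], [[0, 0, 0], [0, 0, 0], -1], [[0, 0, 0], [0, 0, 0], -1]]}}

```text
time_s: 37.65
tcp_pos: [607.7, -58.2, 258.7]
eef_rot: [0.707, -0.707, -0.0, 0.001]
contact_force: [0.2, -1.0, -0.3]
width: 84.9
grip_force: 0.0
```

Run:
```python
from h import *
np.set_printoptions(precision=2,suppress=True)
w,s=snap('wrist','w17.png');p=np.array(s['tcp_pos']);print(p,s['contact_force'],s['width'])
g=cv2.cvtColor(w,cv2.COLOR_RGB2HSV);mw=(g[...,1]<60)&(g[...,2]>60)
q=proj('wrist',[[607.5,-58,190],[607.5,-58,197]],s);print(q)
mw[:, :240]=0;mw[:,330:]=0;mw[:170]=0;mw[270:]=0
print(disc(w,s,mw,190,q[0]))
# side/scene: black/brass/blue rows along the axis
for n in('scene','side'):
  im,_=snap(n,n+'_end.png');h=cv2.cvtColor(im,cv2.COLOR_RGB2HSV)
  for z in range(195,30,-6):
    u,v=proj(n,[[607.5,-58,z]])[0].round().astype(int);print(z,h[v,u].tolist(),end=';')
  print()
```

```text
[607.69 -58.23 258.68] [ 0.25 -1.05 -0.26] 84.87664108985206
[[283.24 224.62]
 [283.25 227.95]]
blob ((282.8307189941406, 224.54132080078125), (39.29677200317383, 40.714569091796875), 71.90985870361328) area 1212.5 bbox (263, 205, 41, 40)
[607.77 -58.05 190.  ]
195 [20, 20, 78];189 [24, 17, 76];183 [24, 17, 77];177 [0, 15, 17];171 [60, 23, 11];165 [150, 21, 12];159 [30, 32, 8];153 [0, 0, 7];147 [170, 64, 12];141 [150, 43, 12];135 [17, 150, 68];129 [19, 151, 86];123 [19, 150, 80];117 [113, 185, 44];111 [113, 187, 45];105 [3, 138, 35];99 [8, 165, 48];93 [6, 170, 48];87 [6, 179, 47];81 [7, 168, 50];75 [7, 181, 48];69 [7, 167, 49];63 [6, 179, 47];57 [7, 175, 48];51 [7, 167, 49];45 [8, 167, 49];39 [7, 158, 50];33 [8, 172, 49];
195 [38, 10, 105];189 [38, 10, 102];183 [30, 7, 76];177 [110, 23, 33];171 [160, 48, 16];165 [90, 28, 9];159 [110, 59, 13];153 [90, 28, 9];147 [120, 20, 13];141 [105, 39, 13];135 [17, 160, 78];129 [17, 165, 102];123 [17, 139, 81];117 [134, 58, 48];111 [112, 186, 48];105 [169, 121, 40];99 [7, 190, 51];93 [8, 172, 52];87 [5, 167, 52];81 [7, 194, 50];75 [6, 177, 52];69 [6, 159, 56];63 [4, 165, 54];57 [6, 168, 53];51 [6, 180, 51];45 [4, 164, 53];39 [6, 186, 52];33 [8, 183, 53];
```

The stack checks out: drum, blue, brass, then knob with its cap centred on the spindle. All of the parts are released and the arm is clear.

```bash
python3 -c "from cell import *; print(job_done())"
```

```text
the job is handed in; nothing more can be done
None
```

The job is handed in: the drum was stood on end and let go, then lowered onto the flange, with the blue collar, brass cone washer and clamp knob on top of it; each touched down at its expected height and the arm is clear of the stack, but `job_done()` returned no verdict.

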